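# Hold a cartridge home in the leak-test jig

### The arm

A 6-joint arm with a two-finger parallel gripper is mounted at the origin on the work surface. World frame = base frame: x ahead of the robot, y to its left, z up, the work surface at z = 0. Lengths are in mm, angles in rad, forces in N, time in s.
With the tool pointing down it reaches from about 275 to 725 mm from the base axis. Payload 5.6 kg.
Tool frame: the origin (TCP) lies at the very end of the fingers, on their centre line; the grasp point (between the pads) lies ctrl.tcp_to_grasp behind it (ctrl.tcp_to_grasp is the distance from the TCP to the grasp point, in mm); z points along the fingers, y is the line along which they close (so a half turn about z gives the same grasp; the last joint's range is limited). The gripper opens to 85 mm and grips with 20 to 120 N. Pads are 22 mm wide; open, the fingers measure 114 mm over their backs; the gripper's body (76 mm by 85 mm) begins 54 mm behind the grasp point. The pads swing forward as they close: fully open they stand 13 mm farther back than shut.
Start: joints at [1.53, 0.255, 0.108, 0, -1.424, -0.285], TCP at [176.009, 521.07, 209.283] pointing down, gripper open.
Joint ranges: [-2.95, 2.95], [-1.21, 1.97], [-1.09, 1.5], [-2.87, 1.71], [-2.94, -0.07], [-3.05, 3.05]. Speed limits (rad/s): [2.57, 2.57, 3.14, 3.14, 3.14, 3.14].

### API

Orientations are given as [roll, pitch, yaw] about the fixed x, y, z axes, in that order (R = Rz(yaw) Ry(pitch) Rx(roll)).
In Python, from rig import ctrl gives the robot as it stands.
- The arm moves only by the tool jog_arm, never from a script. Its argument "plan" is a list that holds one entry, the list of rows, each a list of 5 numbers: the shift along the tool's x, y, z in parts of the range, where 1.0 means 0.8 m, then the turn about the tool's z in shares of 180 degrees (1.0 is 180 degrees), then the closure, from 0 (fully open) to 1 (shut). In form: [[[dx, dy, dz, spin, claw], ...]]. A call has 1 to 20 rows; each row is the pose to reach, as a shift and turn from the pose commanded when the call began, along the tool's axes at that moment; what a row does not reach only later rows make up. A row lasts 1/10 s, in which the tool goes at most 50 mm and 8.59 degrees, less where a joint would pass 70% of its speed; a pose out of reach is approached as far as the arm can. A call with a gripper value outside its range is refused whole. The fingers move at their own pace and stop on an object; the grip force is fixed at half the most. Time passes only in rows, so rows that repeat a pose let the fingers close. It gives the time, the measured TCP pose, the force, the opening and the grip force at its end, in the units of the state.
- ctrl.get_state(): the state, without advancing time (a new reading comes with each control period).
- ctrl.capture(name): name is "scene" or "top"; returns a dict with "pixels" (420x560x3 uint8, red, green, blue), "K" (3x3 intrinsics, pixels), "cam_to_world" (4x4, takes a point from camera to world coordinates). Camera axes: x right, y down, z forward; pixel columns grow to the right and rows downward; lengths in mm; the calibration is good to about 2 mm. A picture is of the moment at which its call begins. There is no depth.
- ctrl.close_job(): hands the job in; it is judged then, once.
Trained networks look in the newest picture that a camera, given by its name, has taken for a name from the list of things; names that differ only in an ending like _2 or _b are one class to them, and where a whole thing is asked for, a point or a joint stands for the part that bears it (a point fixed in the world has none). Each returns a list of dicts, best first, with "confidence" (0 to 1); they miss things now and then, are a little off and sometimes report something else, mostly with a low value. They report only what shows in the picture. A call takes as long as a camera call. They do not tell look-alikes from the thing itself.
- ctrl.search_frame(camera, thing): "centre" ([x, y, z] in mm, in the coordinates of the camera as it stood for that picture, good to about 4 mm: the middle of the surface that is visible of it).
- ctrl.outline_of(camera, thing): "mask" (420x560 bool, what is visible of it).
The state is a dict: "t": time; "joint_positions": joint angles; "qd": joint speeds; "tau": joint torques, N m; "position": TCP position; "tool_rot": TCP orientation; "contact_force": force on the tool from outside, world axes, zero at the start; "wrist_torque": the same for the moment, N m; "grip_width": finger opening in mm; "finger_force": force on a finger pad.
Only numpy, scipy, OpenCV 4.12 (cv2) and the standard library are available. Lean on these libraries where they do the work, as an engineer would, in place of code of your own. Each camera call takes 0.05 s, during which the arm holds its last target. There are 200 camera calls.

### The job

Draw the red-knobbed safety pin up out of the leak-test jig and park it hanging by its collar in the notch of the yellow-topped bracket, well inside the notch and let go. Then push the cartridge along its two rods against the sprung brass nozzle until its end is hard against the blue stop block, and keep it pressed there: finish holding it with the gripper's fingers, without letting go. Leave the jar, bottle, bin, wrench and tub standing where they are.

Things in the scene. Friction and masses are not known exactly. Their poses are not given: they have to be found in the camera images.
- jig: Fixed leak-test jig: aluminium base 300 x 90 x 24 mm carrying a cradle of two parallel steel rods along its own x (10 mm thick, centres 26 mm apart, rod tops 40 mm above the table), from x = -137 mm to the stop block; rod supports lie lower. Origin: centre of the base's underside, on the table. Its +x is the pressing direction, away from the robot.
- stop_block: The hard stop: blue fixed block at the far end of the jig, 40 mm thick along the jig's x, 64 mm wide, its top 82 mm above the table (a 6 mm brass stub on top ends at 88 mm). Origin: bottom middle of the face that looks at the cartridge, 24 mm above the table.
- stop_face (a point): Point on the stop block's face, where the axis of the nozzle and of the cradle pierces it, 51.5 mm above the table; its x is the pressing direction, y to the left, z up. The cartridge is home when its middle lies 40 mm behind this point (x = -40 mm in this frame).
- plunger (a joint): Travel (m) of the sprung brass nozzle, a 16 mm round plunger on the cradle's axis, pressed in along the jig's +x. At 0 it stands 14 mm proud of the stop block's face; it reads 0.014 when flush, the cartridge then being home against the rigid block.
- nozzle_tip (a point): Centre of the sprung nozzle's tip face. The spring pushes with about 2.5 N at first touch, rising evenly to about 6 N when flush; friction of the cartridge on the rods adds 1 to 4 N. If let go, the cartridge is driven back off the stop.
- cartridge: Loose round cartridge, 32 mm diameter, 80 mm long, 0.14 to 0.24 kg: steel tube, white ends, green band. On the two rods, on this side of the pin. Origin: its middle, 51.5 mm above the table; its x is its axis, towards the stop block (it may roll). Pinch it across its sides from above (fingertips at 43 mm or higher, clear of the rods) and slide it (a hard pinch adds drag), or push its near end.
- pin: Loose upright safety pin, 60 g, 108 mm tall, standing in a bore of the jig between cartridge and nozzle, so that it bars the cartridge's way. From its foot up: steel shank 10 mm diameter, 75 mm long; collar 24 mm diameter, 5 mm thick; red knob 16 mm diameter, 28 mm tall, to grip. Origin: centre of its foot; z along the pin, up.
- pin_collar (a point): On the pin's axis at the underside of its collar, 75 mm above the foot; 79 mm above the table while in the bore.
- pin_knob (a point): Middle of the pin's red knob, 94 mm above the foot.
- bore (a point): Mouth of the pin's bore in the top of the jig's base, 24 mm above the table. The bore is vertical, 11 mm wide and 20 mm deep; the pin's foot rests on its bottom.
- bracket: Fixed parking bracket left or right of the jig: grey foot 64 x 60 x 8 mm, upright on its +x side, yellow top plate 62 x 60 x 8 mm with its top 92 mm above the table. A 14 mm wide notch runs in the plate from its -x edge (towards the robot), open there, above and below, to 7 mm past the plate's middle. Origin: centre of its underside.
- notch (a point): Where the pin's collar underside should rest: on the notch's centre line, on the plate's top, 92 mm above the table. The notch's blind end is 7 mm further along +x, its mouth 30 mm along -x. The shank can be lowered into it from above or slid in from the mouth; a hanging pin's foot is 17 mm above the table.
- jar: Bystander: white screw jar, 60 mm diameter, 85 mm tall, standing on the other side of the jig from the bracket. Origin: centre of its underside.
- amber: Bystander: amber bottle with blue cap, 72 mm diameter, 150 mm tall. Origin: centre of its underside.
- bin: Bystander: open blue bin, 130 x 100 x 60 mm, with three small vials in it. Origin: centre of its underside.
- wrench: Bystander: wrench 150 mm long lying flat. Origin: its middle, underside.
- tub: Bystander: white lidded tub, 84 mm diameter, 100 mm tall. Origin: centre of its underside.
Not all that is in view belongs to the job. Leave any orange look-alike of the pin alone.

How it is judged:
By the outcome, as a careful person would: the job done as asked, in the order asked, and still so for the second after the job is handed in, while the arm keeps its last pose, push and grip.
It also fails if it takes over 61 s, if anything falls off the work surface, if the arm or the gripper's body presses on something with over 40 N, if the wrist force passes 120 N, or if a joint passes its speed limit or range.

## Working session

There is one attempt and no reset: what is moved stays moved. The work goes in short steps, Python scripts to look and compute and a tool call to move; the robot and the scene stay as the last step left them, time stands still between calls to the robot, and variables do not carry over. Pictures are saved under pics/ and viewed, at most 10 in all, crops included, and the job is handed in when it is done.

Besides the shell and the picture viewer there is one more tool, called in YAML: its name, and indented under it one key for each argument. jog_arm: Moves the arm, as the interface text tells. Its arguments: {"type":"object","properties":{"plan":{"type":"array","items":{"type":"array","items":{"type":"array","items":{"type":"number"}}}}},"required":["plan"]}

```bash
ls; mkdir -p pics; python3 - <<'E'
from rig import ctrl
import cv2,numpy as np
print(ctrl.get_state(), ctrl.tcp_to_grasp)
for n in("scene","top"):
    c=ctrl.capture(n); cv2.imwrite(f"pics/{n}0.png",c["pixels"][:,:,::-1]); print(n,c["K"],c["cam_to_world"])
    for t in("pin","cartridge","bracket","stop_block","nozzle_tip","jig","jar","amber","bin","wrench","tub"):
        for d in ctrl.search_frame(n,t)[:3]:
            p=c["cam_to_world"]@np.r_[d["centre"],1]; print(t,round(d["confidence"],2),p[:3].round(0))
E
```

```text
pics
{'t': 0.0, 'joint_positions': array([ 1.52961553e+00,  2.55776441e-01,  1.06974558e-01, -4.91097160e-04,
       -1.42389863e+00, -2.84581155e-01]), 'qd': array([ 0.00071541,  0.00033009,  0.00216736,  0.00091086, -0.00129967,
        0.00044019]), 'tau': array([-1.39090916e-03, -3.86632597e+01,  2.37943447e+01,  5.36509708e+00,
       -6.01738357e-03,  6.47359627e-06]), 'position': array([175.79375473, 520.56772014, 208.36595169]), 'tool_rot': array([ 3.13962869e+00, -6.84777522e-05, -3.25834224e-01]), 'contact_force': array([-0.16181237, -0.19855605, -0.25317376]), 'wrist_torque': array([0.03461781, 0.00473982, 0.01230739]), 'finger_force': 0.0, 'grip_width': 85.84893291074975} 18.700000000000003
scene [[523.10349612   0.         277.43629242]
 [  0.         523.10349612 207.91450902]
 [  0.           0.           1.        ]] [[ 5.13043109e-01  5.98530809e-01 -6.15262252e-01  1.28180222e+03]
 [ 8.58055739e-01 -3.38441429e-01  3.86261243e-01 -4.74991741e+02]
 [ 2.29590188e-02 -7.26097976e-01 -6.87207839e-01  9.73495461e+02]
 [ 0.00000000e+00  0.00000000e+00  0.00000000e+00  1.0
[... 594 characters left out ...]
-02  4.17502752e+02]
 [-9.99719590e-01 -1.06398368e-02  2.11550490e-02  1.30423558e+01]
 [-2.01410933e-02 -8.77535861e-02 -9.95938575e-01  1.31586179e+03]
 [ 0.00000000e+00  0.00000000e+00  0.00000000e+00  1.00000000e+00]]
pin 0.66 [594. -98.  85.]
pin 0.55 [731. 122.  80.]
pin 0.53 [634.  23.  93.]
cartridge 0.59 [550.  11.  65.]
bracket 0.69 [604. 152.  91.]
stop_block 0.63 [690.  34.  80.]
nozzle_tip 0.46 [668.  28.  54.]
jig 0.8 [595.  14.  26.]
jar 0.65 [595.  19.  23.]
jar 0.54 [595. -97.  86.]
jar 0.38 [550.  11.  62.]
amber 0.62 [572. 390.  99.]
bin 0.78 [ 605. -420.    3.]
bin 0.48 [596.  13.  25.]
wrench 0.74 [629.  24.  95.]
wrench 0.7 [420. 421.   4.]
tub 0.78 [ 329. -339.   95.]
```

```bash
python3 - <<'E'
import cv2
a=cv2.imread("pics/top0.png")[60:260,170:400]; cv2.imwrite("pics/t1.png",cv2.resize(a,None,fx=3,fy=3,interpolation=2)[:600,:800])
a=cv2.imread("pics/scene0.png"); cv2.imwrite("pics/s1.png",cv2.resize(a,(800,600),interpolation=2))
E
```

```text
(no output)
```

View pics/t1.png

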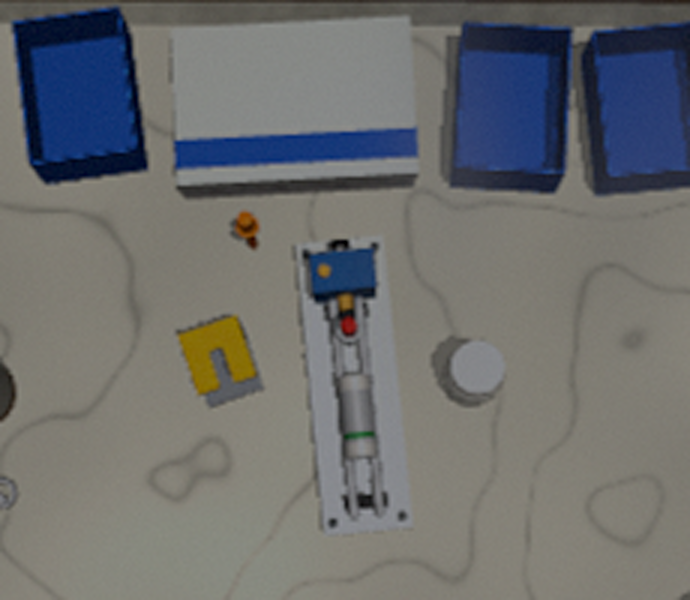

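View pics/s1.png

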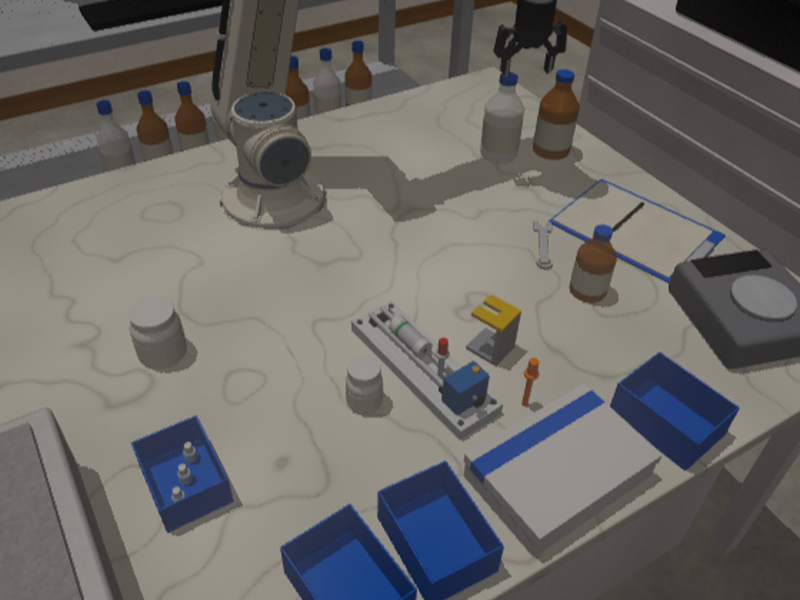

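Top crop: red knob at crop (348,326), the yellow bracket at (220,360) with its notch opening towards the robot, and the cartridge at (357,415). The jig is yawed about +6°. The orange decoy is at (246,228) and the jar at (475,366).

```bash
cat > h.py <<'E'
from rig import ctrl
import cv2,numpy as np
def cap(n): return ctrl.capture(n)
def ray(c,uv):
    T=c["cam_to_world"]; d=T[:3,:3]@np.linalg.solve(c["K"],np.r_[uv,1]); return T[:3,3],d/np.linalg.norm(d)
def onz(c,uv,z):
    o,d=ray(c,uv); return o+d*(z-o[2])/d[2]
def tri(rs):
    A=sum(np.eye(3)-np.outer(d,d) for o,d in rs); b=sum((np.eye(3)-np.outer(d,d))@o for o,d in rs); return np.linalg.solve(A,b)
def hsv(c): return cv2.cvtColor(c["pixels"],cv2.COLOR_RGB2HSV).astype(int)
def blobs(m,amin=5):
    n,l,s,ce=cv2.connectedComponentsWithStats(m.astype(np.uint8)); return [(s[i,4],ce[i],l==i) for i in range(1,n) if s[i,4]>=amin]
def red(c): 
    h=hsv(c); return ((h[...,0]<5)|(h[...,0]>173))&(h[...,1]>150)&(h[...,2]>70)
def yel(c):
    h=hsv(c); return (abs(h[...,0]-25)<6)&(h[...,1]>170)&(h[...,2]>60)
def grn(c):
    h=hsv(c); return (abs(h[...,0]-65)<20)&(h[...,1]>90)&(h[...,2]>40)
E
python3 - <<'E'
from h import *
C={n:cap(n) for n in("top","scene")}
for nm,f in(("red",red),("yel",yel),("grn",grn)):
    r=[]
    for n,c in C.items():
        b=sorted(blobs(f(c)),key=lambda b:-b[0])[:3]; print(nm,n,[(x[0],x[1].round(1)) for x in b])
        if b: r.append(ray(c,b[0][1]))
    if len(r)==2: print("  tri",tri(r).round(1))
c=C["top"]; m=max(blobs(yel(c)),key=lambda b:b[0])[2]
m2=cv2.resize(m.astype(np.uint8)*255,None,fx=4,fy=4,interpolation=cv2.INTER_CUBIC)>127
v,u=np.nonzero(m2); P=np.array([onz(c,((a+.5)/4-.5,(b+.5)/4-.5),92)[:2] for a,b in zip(u,v)],np.float32)
print("plate",cv2.minAreaRect(P))
for n,c in C.items():
  for t in("pin","bracket","stop_block","cartridge","nozzle_tip"):
    for d in ctrl.outline_of(n,t)[:3]:
        v,u=np.nonzero(d["mask"]); print(n,t,round(d["confidence"],2),len(u),u.mean().round(1),v.mean().round(1),u.min(),u.max(),v.min(),v.max())
# jig screws
c=C["top"]
for q in((332,522),(402,516),(375,246),(306,253)): print(onz(c,(170+q[0]/3-.33,60+q[1]/3-.33),24).round(1))
E
```

```text
red top [(np.int32(20), array([285.7, 168.1]))]
red scene [(np.int32(19), array([309.8, 238.6]))]
  tri [632.1  23.2 109.9]
yel top [(np.int32(356), array([241.7, 177.1]))]
yel scene [(np.int32(366), array([347.9, 218.8]))]
  tri [608.1 150.6  90.5]
grn top [(np.int32(15), array([289. , 204.4]))]
grn scene [(np.int32(9), array([280.2, 227.8]))]
  tri [531.4  10.2  62.2]
plate ((606.1141357421875, 150.24142456054688), (62.473228454589844, 60.8808708190918), 19.178592681884766)
top pin 0.62 51 286.1 170.0 283 290 166 174
top bracket 0.78 537 243.9 180.1 231 257 166 194
top stop_block 0.62 356 284.4 151.6 274 295 143 161
top cartridge 0.5 286 289.0 198.7 283 295 185 212
top nozzle_tip 0.61 30 284.1 150.6 281 287 140 163
scene pin 0.59 179 371.1 263.1 366 376 250 282
scene pin 0.48 141 308.9 249.4 305 313 237 262
scene pin 0.23 1630 109.6 232.2 90 130 207 257
scene bracket 0.59 1056 347.0 231.2 327 364 207 254
scene stop_block 0.91 785 324.9 270.6 309 341 253 289
scene stop_block 0.7 46 334.2 279.8 331 338 277 283
scene stop_block 0.47 167 309.6 247.0 305 315 236 262
scene cartridge 0.6 431 287.2 234.9 273 302 221 249
scene nozzle_tip 0.52 38 334.1 279.8 331 337 277 283
scene nozzle_tip 0.18 111 309.2 245.9 305 313 237 260
[447.9  38.5  24. ]
[454.8 -31.6  24. ]
[730.1  -1.9  24. ]
[722.3  68.5  24. ]
```

```bash
cat >> h.py <<'E'
from scipy.spatial.transform import Rotation as R
def go(cp,cyaw,p,yaw):
    M=R.from_euler("xyz",[np.pi,0,cyaw]).as_matrix(); print("shift m",(M.T@(np.array(p,float)-cp)/1000).round(4),"spin",round(cyaw-yaw,4))
E
python3 -c "
from h import *
go([176.009,521.07,209.283],-.3258,[633,23.5,160],.109)"
```

```text
shift m [0.5922 0.3251 0.0493] spin -0.4348
```

The manual's scale: shifts go in shares of 0.8 m and turns go in shares of 180 degrees. Converting my numbers, 0.592 m is 0.74, 0.325 m is 0.4063, -0.435 rad is -0.1385.

jog_arm:
  plan:
    - [[0.74,0.4063,0.0613,-0.1385,0],[0.74,0.4063,0.0613,-0.1385,0],[0.74,0.4063,0.0613,-0.1385,0],[0.74,0.4063,0.0613,-0.1385,0],[0.74,0.4063,0.0613,-0.1385,0],[0.74,0.4063,0.0613,-0.1385,0],[0.74,0.4063,0.0613,-0.1385,0],[0.74,0.4063,0.0613,-0.1385,0],[0.74,0.4063,0.0613,-0.1385,0],[0.74,0.4063,0.0613,-0.1385,0],[0.74,0.4063,0.0613,-0.1385,0],[0.74,0.4063,0.0613,-0.1385,0],[0.74,0.4063,0.0613,-0.1385,0],[0.74,0.4063,0.0613,-0.1385,0],[0.74,0.4063,0.0613,-0.1385,0],[0.74,0.4063,0.0613,-0.1385,0],[0.74,0.4063,0.0613,-0.1385,0],[0.74,0.4063,0.0613,-0.1385,0],[0.74,0.4063,0.0613,-0.1385,0],[0.74,0.4063,0.0613,-0.1385,0]]

```text
t: 3.8
position: [632.7, 24.4, 160.7]
tool_rot: [-3.141, -0.001, 0.11]
contact_force: [-0.7, 0.1, 0.3]
grip_width: 85.3
finger_force: 0.0
```

Scaled: 0.071 m is 0.0888, 0.001 m is 0.0013.

jog_arm:
  plan:
    - [[0,0.0013,0.0375,0,0],[0,0.0013,0.0688,0,0.3],[0,0.0013,0.0875,0,0.5],[0,0.0013,0.0888,0,0.6],[0,0.0013,0.0888,0,0.7],[0,0.0013,0.0888,0,0.8],[0,0.0013,0.0888,0,0.9],[0,0.0013,0.0888,0,1],[0,0.0013,0.0888,0,1],[0,0.0013,0.0888,0,1],[0,0.0013,0.0888,0,1],[0,0.0013,0.0888,0,1],[0,0.0013,0.0888,0,1]]

```text
t: 5.1
position: [633.5, 22.6, 90.1]
tool_rot: [3.141, -0.002, 0.109]
contact_force: [-0.4, 0.1, 5.6]
grip_width: 0.1
finger_force: 2.7
```

```bash
python3 - <<'E'
from h import *
s=ctrl.get_state();print(s["t"],s["position"],s["tool_rot"],s["contact_force"],s["grip_width"],s["finger_force"])
E
```

```text
5.1 [633.54079964  22.64737451  90.09829225] [ 3.14134128e+00 -1.60410548e-03  1.09422672e-01] [-0.4493657   0.0918221   5.64124768] 0.11628143469806368 2.7211593136382817
```

```bash
python3 - <<'E'
from h import *
I=[]
for n,(v,u) in {"top":(110,235),"scene":(170,240)}.items():
    c=cap(n); I.append(cv2.resize(c["pixels"][v:v+110,u:u+110,::-1],(400,400),interpolation=2))
cv2.imwrite("pics/a.png",np.hstack(I))
E
```

```text
(no output)
```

View pics/a.png

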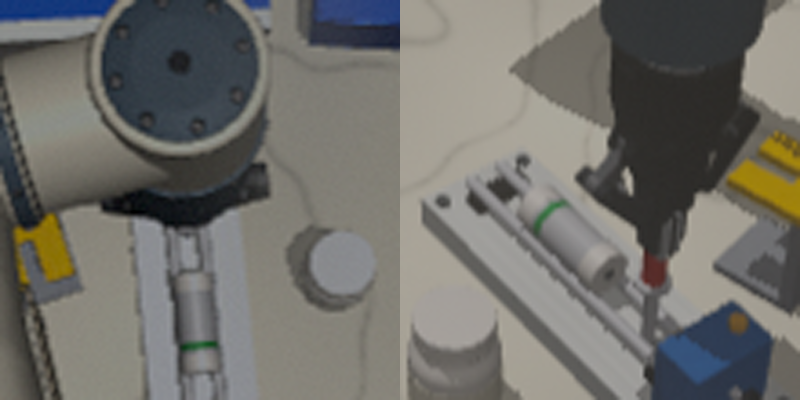

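The fingers read shut (0.1 mm) while the red knob is still visible at (655,265), with the pin standing. I'll check how the TCP projects against the picture.

```bash
python3 - <<'E'
from h import *
c=cap("scene")
def pr(p):
    T=np.linalg.inv(c["cam_to_world"]); q=c["K"]@(T@np.r_[p,1])[:3]; return (q/q[2])[:2]
s=ctrl.get_state(); print(s["grip_width"],s["t"])
u0,v0=285,205
I=cv2.resize(c["pixels"][v0:v0+60,u0:u0+60,::-1],(600,600),interpolation=cv2.INTER_NEAREST)
for p,col in((s["position"],(0,255,0)),((633,23.5,112),(255,255,0)),((633,23.5,84),(255,0,255)),((633,23.5,24),(0,255,255))):
    q=pr(p); print(p,q.round(1)); cv2.circle(I,tuple(int(x) for x in (q-(u0,v0)+.5)*10),4,col,2)
cv2.imwrite("pics/b.png",I)
for b in blobs(red(c),3): print(b[0],b[1])
E
```

```text
-0.2868070798614959 5.25
[633.54404675  22.64996046  90.07872375] [309.8 245. ]
(633, 23.5, 112) [310.6 238.2]
(633, 23.5, 84) [309.8 246.5]
(633, 23.5, 24) [308.2 263.6]
```

View pics/b.png

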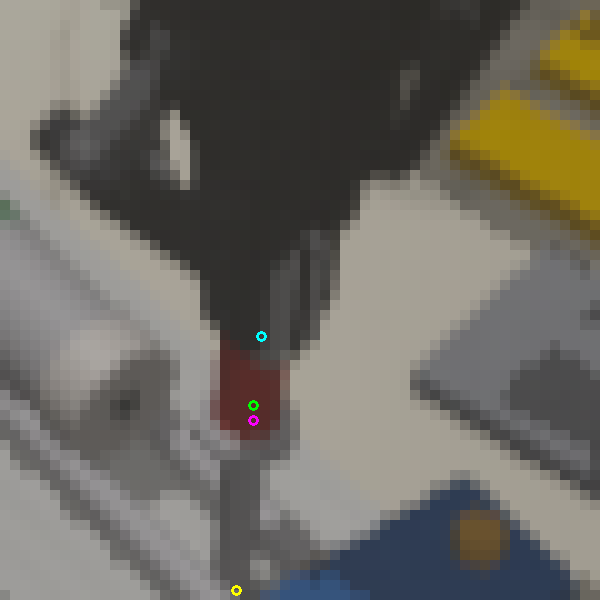

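The projected TCP at (253,405) falls inside the knob, while the visible fingertips end at about (280,355). I'll raise a little to see whether the pin follows.

Scaled: -0.03 m is -0.0375, -0.02 m is -0.025.

jog_arm:
  plan:
    - [[0,0,-0.0063,0,1],[0,0,-0.0125,0,1],[0,0,-0.025,0,1],[0,0,-0.0375,0,1],[0,0,-0.0375,0,1]]

```text
t: 5.75
position: [634.2, 22.8, 121.6]
tool_rot: [3.142, -0.004, 0.109]
contact_force: [0.8, -0.2, -0.2]
grip_width: 0.4
finger_force: 0.0
```

```bash
cat >> h.py <<'E'
def pr(c,p):
    T=np.linalg.inv(c["cam_to_world"]); q=c["K"]@(T@np.r_[p,1])[:3]; return (q/q[2])[:2]
E
python3 - <<'E'
from h import *
c=cap("scene")
s=ctrl.get_state(); print(s["grip_width"],s["t"],s["contact_force"],s["finger_force"],s["position"])
u0,v0=285,200
I=cv2.resize(c["pixels"][v0:v0+60,u0:u0+60,::-1],(600,600),interpolation=cv2.INTER_NEAREST)
P=s["position"]
for p,col in((P,(0,255,0)),((633,23.5,112),(255,255,0)),((633,23.5,84),(255,0,255))):
    q=pr(c,p); cv2.circle(I,tuple(int(x) for x in (q-(u0,v0)+.5)*10),4,col,2)
cv2.imwrite("pics/c.png",I)
for b in blobs(red(c),3): print(b[0],b[1])
E
```

```text
-0.2614109686623647 5.8 [ 0.62225402  0.78500443 -0.48564885] 0.0 [633.59926224  22.83472473 120.47879563]
14 [308.92857143 238.5       ]
```

View pics/c.png

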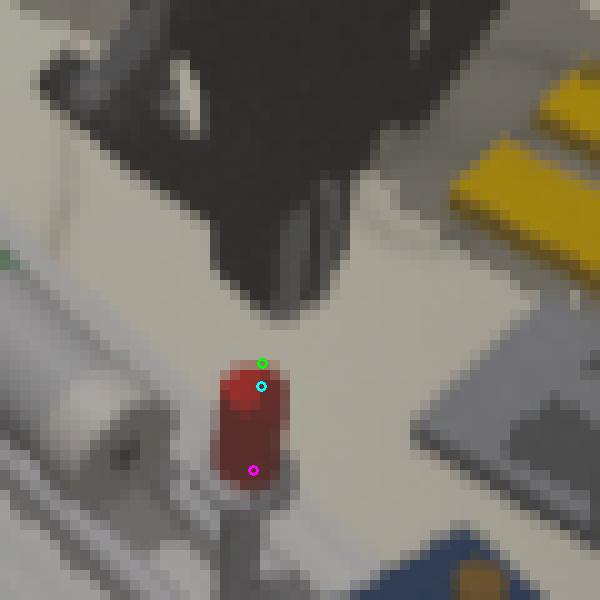

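The pin did not follow. The real fingertips sit about 21 mm above the reported TCP: (272,300) in the crop, against the marker at (263,363). So they closed just on top of the knob. I'll go 21 mm lower with the fingers open.

Scaled: 0.052 m is 0.065, 0.045 m is 0.0563.

jog_arm:
  plan:
    - [[-0.0013,0,0,0,0.4],[-0.0013,0,0,0,0.4],[-0.0013,0,0,0,0.4],[-0.0013,0,0,0,0.4],[-0.0013,0,0.025,0,0.4],[-0.0013,0,0.0438,0,0.4],[-0.0013,0,0.0563,0,0.4],[-0.0013,0,0.065,0,0.4],[-0.0013,0,0.065,0,0.5],[-0.0013,0,0.065,0,0.6],[-0.0013,0,0.065,0,0.7],[-0.0013,0,0.065,0,0.8],[-0.0013,0,0.065,0,0.9],[-0.0013,0,0.065,0,1],[-0.0013,0,0.065,0,1],[-0.0013,0,0.065,0,1],[-0.0013,0,0.065,0,1]]

```text
t: 7.5
position: [632.6, 22.5, 68.1]
tool_rot: [3.141, -0.002, 0.109]
contact_force: [-0.2, -0.6, 5.3]
grip_width: 13.9
finger_force: 58.7
```

```bash
python3 - <<'E'
from h import *
c=cap("scene")
s=ctrl.get_state(); print(s["grip_width"],s["t"],s["contact_force"],s["finger_force"],s["position"])
u0,v0=285,205
cv2.imwrite("pics/d.png",cv2.resize(c["pixels"][v0:v0+60,u0:u0+60,::-1],(500,500),interpolation=2))
E
```

```text
13.632578089327682 7.55 [0.21672951 0.2997947  5.87699945] 58.739129304885864 [632.55808966  22.50241601  68.13962967]
```

Scaled: -0.115 m is -0.1438, -0.105 m is -0.1313.

jog_arm:
  plan:
    - [[0,0,-0.0063,0,1],[0,0,-0.015,0,1],[0,0,-0.0313,0,1],[0,0,-0.0563,0,1],[0,0,-0.0813,0,1],[0,0,-0.1063,0,1],[0,0,-0.1313,0,1],[0,0,-0.1438,0,1],[0,0,-0.1438,0,1],[0,0,-0.1438,0,1]]

```text
t: 8.55
position: [631.5, 22.8, 181.5]
tool_rot: [-3.141, 0.001, 0.109]
contact_force: [0.1, -0.0, -1.3]
grip_width: 13.9
finger_force: 58.5
```

```bash
python3 - <<'E'
from h import *
c=cap("scene")
s=ctrl.get_state(); print(s["grip_width"],s["t"],s["contact_force"],s["finger_force"],s["position"],s["tool_rot"])
u0,v0=285,170
I=cv2.resize(c["pixels"][v0:v0+80,u0:u0+80,::-1],(560,560),interpolation=cv2.INTER_NEAREST)
P=s["position"]
for z in(-64,0,21):
    q=pr(c,P+[0,0,z]); print(q); cv2.circle(I,tuple(int(x) for x in (q-(u0,v0)+.5)*7),3,(0,255,0),1)
cv2.imwrite("pics/d.png",I)
M=R.from_euler("xyz",s["tool_rot"]).as_matrix(); print(M.T@(np.array([606.1,150.2,0])-P))
E
```

```text
13.685367915596837 8.6 [ 0.12864999 -0.09053696 -1.12429392] 58.529473543167114 [631.25314751  22.70315083 181.00788984] [-3.14125482e+00  2.26479222e-03  1.09120242e-01]
[310.04540398 236.29547776]
[311.98263312 216.0153931 ]
[312.65135953 209.01476114]
[ -10.7086769  -129.41664301  181.07633836]
```

View pics/d.png

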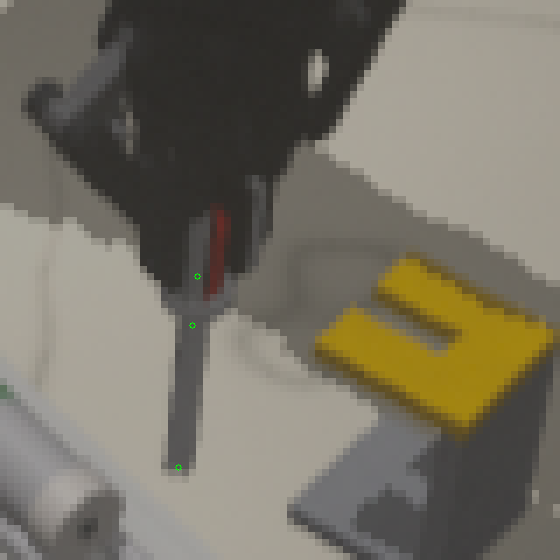

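The pin hangs vertically in the fingers, foot at crop (177,472). The bracket notch runs from (375,305) to (440,345).

Scaled: -0.129 m is -0.1613, -0.0127 m is -0.0159.

jog_arm:
  plan:
    - [[-0.0038,-0.025,0,0,1],[-0.0075,-0.075,0,0,1],[-0.0125,-0.125,0,0,1],[-0.0159,-0.1613,0,0,1],[-0.0159,-0.1613,0.0125,0,1],[-0.0159,-0.1613,0.0225,0,1],[-0.0159,-0.1613,0.0225,0,1],[-0.0159,-0.1613,0.0225,0,1]]

```text
t: 9.4
position: [605.2, 148.2, 163.7]
tool_rot: [3.141, 0.001, 0.108]
contact_force: [-0.7, -0.4, 0.1]
grip_width: 13.8
finger_force: 58.6
```

```bash
python3 - <<'E'
from h import *
c=cap("scene")
s=ctrl.get_state(); print(s["grip_width"],s["t"],s["contact_force"],s["finger_force"],s["position"],s["tool_rot"])
u0,v0=310,170
I=cv2.resize(c["pixels"][v0:v0+70,u0:u0+70,::-1],(560,560),interpolation=cv2.INTER_NEAREST)
P=s["position"]
for p in(P-[0,0,64],(606.1,150.2,92)):
    q=pr(c,p); cv2.circle(I,tuple(int(x) for x in (q-(u0,v0)+.5)*8),3,(0,255,0),1)
th=np.radians(19.18)
for a,b in((-30,7),(-30,-7),(7,7),(7,-7),(30,30),(30,-30),(-30,30),(-30,-30)):
    q=pr(c,(606.1+a*np.cos(th)-b*np.sin(th),150.2+a*np.sin(th)+b*np.cos(th),92)); cv2.circle(I,tuple(int(x) for x in (q-(u0,v0)+.5)*8),3,(255,0,255),1)
cv2.imwrite("pics/e.png",I)
E
```

```text
14.081177743110945 9.45 [ 0.54705877  0.29142823 -0.93105978] 58.63811731338501 [605.50639    148.38355341 164.19993746] [3.14112587e+00 2.91967897e-04 1.07956165e-01]
```

View pics/e.png

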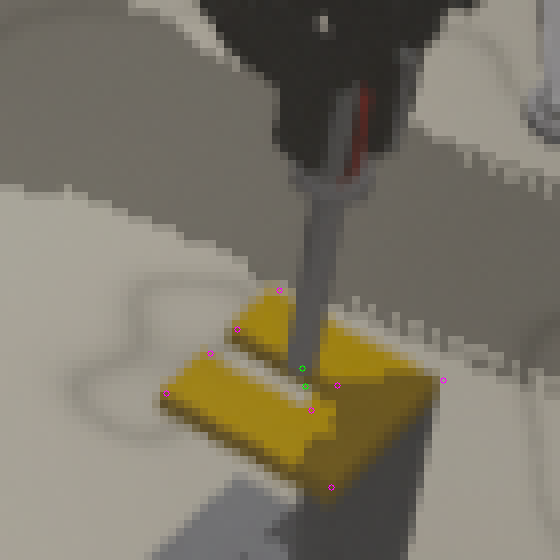

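Foot is at crop (303,378), just above the notch at (306,386), and slightly to the right side of its centre line. I'll correct 2 mm sideways and lower gently.

Scaled: 0.018 m is 0.0225, 0.014 m is 0.0175.

jog_arm:
  plan:
    - [[-0.0006,-0.0025,0,0,1],[-0.0006,-0.0025,0,0,1],[-0.0006,-0.0025,0.0063,0,1],[-0.0006,-0.0025,0.0125,0,1],[-0.0006,-0.0025,0.0175,0,1],[-0.0006,-0.0025,0.0225,0,1],[-0.0006,-0.0025,0.0225,0,1]]

```text
t: 10.15
position: [604.2, 151.0, 145.4]
tool_rot: [3.141, 0.001, 0.109]
contact_force: [0.7, -1.8, -0.7]
grip_width: 14.0
finger_force: 58.5
```

```bash
python3 - <<'E'
from h import *
c=cap("scene")
s=ctrl.get_state(); print(s["grip_width"],s["t"],s["contact_force"],s["finger_force"],s["position"],s["tool_rot"])
u0,v0=310,170
I=cv2.resize(c["pixels"][v0:v0+70,u0:u0+70,::-1],(560,560),interpolation=cv2.INTER_NEAREST)
cv2.imwrite("pics/f.png",I)
E
```

```text
13.641389297379172 10.2 [ 1.23109906 -1.06673801 -0.91228893] 58.535258173942566 [604.29509268 151.03573399 145.6564491 ] [3.14095528e+00 1.10897990e-03 1.09081742e-01]
```

View pics/f.png

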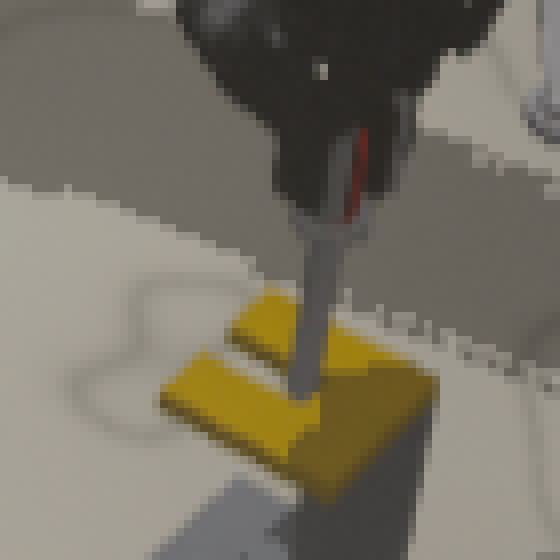

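The shank has entered the notch without vertical load. I'll recentre by 1 mm and lower it.

Scaled: 0.06 m is 0.075, 0.056 m is 0.07.

jog_arm:
  plan:
    - [[0.0003,0.0013,0.0063,0,1],[0.0003,0.0013,0.025,0,1],[0.0003,0.0013,0.0438,0,1],[0.0003,0.0013,0.06,0,1],[0.0003,0.0013,0.07,0,1],[0.0003,0.0013,0.075,0,1],[0.0003,0.0013,0.075,0,1]]

```text
t: 10.9
position: [604.7, 150.4, 85.8]
tool_rot: [3.141, 0.001, 0.109]
contact_force: [-0.1, -0.4, -0.4]
grip_width: 13.8
finger_force: 58.6
```

Scaled: 0.0045 m is 0.0056, 0.004 m is 0.005.

jog_arm:
  plan:
    - [[0,0,0.0025,0,1],[0,0,0.0038,0,1],[0,0,0.005,0,1],[0,0,0.0056,0,1],[0,0,0.0056,0,1]]

```text
t: 11.4
position: [604.9, 150.4, 81.8]
tool_rot: [-3.141, -0.0, 0.109]
contact_force: [0.2, 0.4, -1.2]
grip_width: 13.7
finger_force: 58.6
```

Scaled: 0.0015 m is 0.0019, 0.001 m is 0.0013.

jog_arm:
  plan:
    - [[0,0,0.0013,0,1],[0,0,0.0013,0,1],[0,0,0.0019,0,1],[0,0,0.0019,0,1]]

```text
t: 11.8
position: [605.1, 150.4, 81.2]
tool_rot: [3.142, -0.001, 0.109]
contact_force: [-1.4, 0.1, 4.4]
grip_width: 13.8
finger_force: 59.3
```

Collar is seated (Fz 4.4 N up). Now release and raise.

Scaled: -0.12 m is -0.15, -0.1 m is -0.125.

jog_arm:
  plan:
    - [[0,0,0,0,0.8],[0,0,0,0,0.6],[0,0,0,0,0.4],[0,0,0,0,0.4],[0,0,0,0,0.4],[0,0,-0.0125,0,0.4],[0,0,-0.0375,0,0.4],[0,0,-0.075,0,0.4],[0,0,-0.1125,0,0.4],[-0.0625,0.0125,-0.125,0,0.4],[-0.125,0.0625,-0.125,0,0.4],[-0.15,0.125,-0.125,0,0.4],[-0.15,0.125,-0.125,0,0.4],[-0.15,0.125,-0.125,0,0.4]]

```text
t: 13.2
position: [495.9, 36.1, 181.8]
tool_rot: [-3.141, -0.002, 0.107]
contact_force: [-0.2, 0.7, 0.3]
grip_width: 51.4
finger_force: 0.0
```

```bash
python3 - <<'E'
from h import *
C={n:cap(n) for n in("top","scene")}
s=ctrl.get_state(); print(s["grip_width"],s["t"],s["contact_force"],s["position"],s["tool_rot"])
I=[]
for (n,c),(v,u) in zip(C.items(),((130,200),(170,260))):
    I.append(cv2.resize(c["pixels"][v:v+100,u:u+100,::-1],(400,400),interpolation=2))
    for f in(red,grn): print(n,[(b[0],b[1].round(1)) for b in blobs(f(c),4)])
    for d in ctrl.outline_of(n,"cartridge")[:1]:
        v,u=np.nonzero(d["mask"]); print(d["confidence"],len(u),u.mean(),v.mean(),v.min(),v.max(),u.min(),u.max())
cv2.imwrite("pics/g.png",np.hstack(I))
E
```

```text
51.06712402756853 13.3 [ 0.4401441  -0.32672154  0.62843055] [496.95252383  37.95539882 180.98961755] [-3.14123923e+00 -1.33138664e-03  1.08448246e-01]
top [(np.int32(14), array([239.7, 176.5]))]
top []
scene [(np.int32(12), array([349.1, 207.9]))]
scene [(np.int32(10), array([279.9, 228.1]))]
0.66 401 286.82044887780546 234.7431421446384 221 248 273 301
```

View pics/g.png

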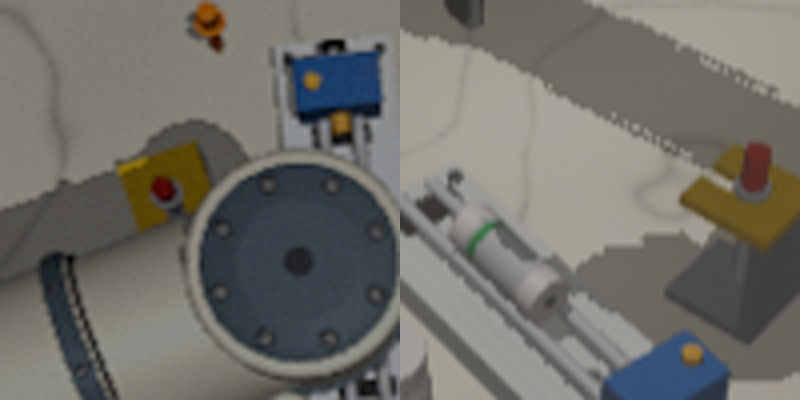

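The pin hangs in the notch: knob at (163,188) in the top crop, and standing upright at (757,165) in the scene crop. Now the cartridge.

```bash
python3 - <<'E'
from h import *
c=cap("top")
print("far",onz(c,(288,184.5),64),"near",onz(c,(290,212.5),45),"mid",onz(c,(289,198.7),63))
print("face top edge",onz(c,(170+342/3,60+298/3),82))
s=ctrl.get_state(); P=s["position"]; print(P)
M=R.from_euler("xyz",s["tool_rot"]).as_matrix(); print((M.T@(np.array([552,13.2,P[2]])-P)).round(1),s["tool_rot"])
c=cap("scene")
for x in(540,550,560):print(x,pr(c,(x,22.6-(632.5-x)*.109,67.5)))
E
```

```text
far [591.87514455  16.95058717  64.        ] near [510.62839145  10.1554642   45.        ] mid [549.94958929  13.55885329  63.        ]
face top edge [663.34379044  29.37240574  82.        ]
[497.00786685  38.730626   180.12535892]
[51.9 31.4 -0. ] [-3.14158407e+00  2.38655631e-04  1.10001150e-01]
540 [284.42556464 228.0808225 ]
550 [286.97240553 230.50122915]
560 [289.54249352 232.94372882]
```

Scaled: 0.15 m is 0.1875, 0.145 m is 0.1813.

jog_arm:
  plan:
    - [[0.0375,0.0188,0.0375,0,0.4],[0.0638,0.0388,0.0875,0,0.4],[0.0638,0.0388,0.125,0,0.4],[0.0638,0.0388,0.15,0,0.4],[0.0638,0.0388,0.1688,0,0.4],[0.0638,0.0388,0.1813,0,0.4],[0.0638,0.0388,0.1875,0,0.4],[0.0638,0.0388,0.1875,0,0.4]]

```text
t: 14.3
position: [550.5, 12.9, 29.9]
tool_rot: [3.141, 0.001, 0.11]
contact_force: [-0.3, 1.2, 0.0]
grip_width: 51.6
finger_force: 0.0
```

Scaled: 0.006 m is 0.0075, 0.003 m is 0.0038.

jog_arm:
  plan:
    - [[0,0,0.0038,0,0.4],[0,0,0.0075,0,0.4],[0,0,0.0075,0,0.4],[0,0,0.0075,0,0.5],[0,0,0.0075,0,0.6],[0,0,0.0075,0,0.7],[0,0,0.0075,0,0.8],[0,0,0.0075,0,0.9],[0,0,0.0075,0,1],[0,0,0.0075,0,1],[0,0,0.0075,0,1]]

```text
t: 15.4
position: [550.8, 12.4, 24.9]
tool_rot: [3.141, -0.001, 0.109]
contact_force: [-1.6, -1.8, 5.4]
grip_width: 29.8
finger_force: 59.4
```

Scaled: 0.05 m is 0.0625, 0.048 m is 0.06.

jog_arm:
  plan:
    - [[0.0038,0,-0.0006,0,1],[0.01,0,-0.0006,0,1],[0.0175,0,-0.0006,0,1],[0.025,0,-0.0006,0,1],[0.0325,0,-0.0006,0,1],[0.04,0,-0.0006,0,1],[0.0475,0,-0.0006,0,1],[0.055,0,-0.0006,0,1],[0.06,0,-0.0006,0,1],[0.0625,0,-0.0006,0,1],[0.0625,0,-0.0006,0,1]]

```text
t: 16.5
position: [597.6, 17.6, 24.9]
tool_rot: [3.141, 0.005, 0.109]
contact_force: [-9.2, 0.4, 10.5]
grip_width: 29.7
finger_force: 60.2
```

Scaled: 0.011 m is 0.0138, 0.009 m is 0.0113.

jog_arm:
  plan:
    - [[0,0,-0.0013,0,1],[0,0,-0.0013,0,1],[0.0038,0,-0.0013,0,1],[0.0075,0,-0.0013,0,1],[0.0113,0,-0.0013,0,1],[0.0138,0,-0.0013,0,1],[0.0138,0,-0.0013,0,1]]

```text
t: 17.2
position: [611.5, 19.4, 25.6]
tool_rot: [-3.142, 0.0, 0.109]
contact_force: [0.7, -0.2, -0.8]
grip_width: 29.9
finger_force: 59.4
```

Scaled: 0.008 m is 0.01, 0.006 m is 0.0075.

jog_arm:
  plan:
    - [[0.0025,0,0,0,1],[0.005,0,0,0,1],[0.0075,0,0,0,1],[0.01,0,0,0,1],[0.01,0,0,0,1],[0.01,0,0,0,1]]

```text
t: 17.8
position: [618.6, 20.1, 25.6]
tool_rot: [-3.142, 0.001, 0.109]
contact_force: [-3.0, 0.0, -1.1]
grip_width: 29.8
finger_force: 59.4
```

Scaled: 0.008 m is 0.01, 0.006 m is 0.0075.

jog_arm:
  plan:
    - [[0.0025,0,0,0,1],[0.005,0,0,0,1],[0.0075,0,0,0,1],[0.01,0,0,0,1],[0.01,0,0,0,1],[0.01,0,0,0,1]]

```text
t: 18.4
position: [626.8, 21.0, 25.6]
tool_rot: [-3.142, 0.001, 0.109]
contact_force: [-5.1, -0.5, -0.6]
grip_width: 29.7
finger_force: 59.4
```

jog_arm:
  plan:
    - [[0.0013,0,0,0,1],[0.0025,0,0,0,1],[0.0038,0,0,0,1],[0.005,0,0,0,1],[0.005,0,0,0,1]]

```text
t: 18.9
position: [630.6, 21.4, 25.6]
tool_rot: [-3.142, 0.001, 0.109]
contact_force: [-6.4, 0.8, -0.2]
grip_width: 29.9
finger_force: 59.4
```

Scaled: 0.004 m is 0.005, 0.001 m is 0.0013.

jog_arm:
  plan:
    - [[0.0013,0,0,0,1],[0.0025,0,0,0,1],[0.0038,0,0,0,1],[0.005,0,0,0,1],[0.005,0,0,0,1]]

```text
t: 19.4
position: [632.2, 21.6, 25.4]
tool_rot: [3.142, 0.006, 0.109]
contact_force: [-12.8, 0.7, 4.6]
grip_width: 29.7
finger_force: 59.7
```

Scaled: 0.002 m is 0.0025, 0.001 m is 0.0013.

jog_arm:
  plan:
    - [[0.0013,0,0,0,1],[0.0025,0,0,0,1],[0.0025,0,0,0,1],[0.0025,0,0,0,1],[0.0025,0,0,0,1]]

```text
t: 19.9
position: [632.2, 21.6, 25.3]
tool_rot: [3.142, 0.009, 0.109]
contact_force: [-17.2, 0.9, 7.7]
grip_width: 30.0
finger_force: 60.2
```

```bash
python3 - <<'E'
from h import *
I=[]
for n,(v,u) in {"top":(110,220),"scene":(190,260)}.items():
    c=cap(n); I.append(cv2.resize(c["pixels"][v:v+100,u:u+100,::-1],(400,400),interpolation=2))
    print(n,[(b[0],b[1].round(1)) for b in blobs(red(c),4)],[(b[0],b[1].round(1)) for b in blobs(grn(c),4)])
cv2.imwrite("pics/h.png",np.hstack(I))
s=ctrl.get_state(); print(s["contact_force"],s["position"],s["grip_width"])
E
```

```text
top [] [(np.int32(18), array([286.3, 176.9]))]
scene [(np.int32(51), array([348.6, 210.4]))] []
[-17.91650783   0.12669848   7.54136624] [632.13543427  21.53981842  25.3182217 ] 29.88630251018199
```

View pics/h.png

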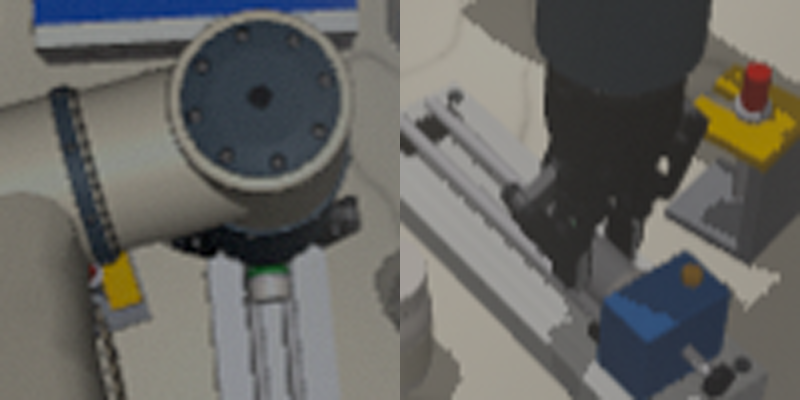

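The top crop shows the cartridge's green band at (267,270), moved about 81 mm, the same as the arm, so it has not slipped. Force climbs with no further travel, meaning it is hard against the stop. The pin still hangs, knob at (757,90) in the scene crop.

```bash
python3 -c "
from rig import ctrl
print(ctrl.close_job())"
```

```text
the job is handed in; nothing more can be done
None
```

The job is handed in, with no verdict returned: the pin hangs in the bracket's notch and is let go, and the gripper is holding the cartridge against the blue stop with about 18 N, with the clock at about 20 s of the 61 s allowed.

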